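# Lock the supply canister and rest its pack on the dome

## Task

Turn the blue lock collar of the steel-domed canister clockwise by its yellow lug until the lug points at the green locked mark, neither short of it nor past it. Then take the white carton with the teal band and gently balance it on the middle of the canister's domed lid, right way up, lying still and about level on the dome alone, so that pack and canister go out together. Leave everything else on the bench where it is.

Things in the scene. Friction and masses are not known exactly. Their poses are not given: they have to be found in the camera images.
- canister: Aluminium canister with teal band, 136 mm in diameter, in a black round dock (190 mm across) bolted to the bench. Origin: centre of the dock's underside on the bench, z up along the canister's axis. Lid: flat steel flange, 137 mm across, top at 130 mm, with a smooth dome in the middle, 104 mm across, 22 mm high, radius of curvature 72 mm. Only the collar moves.
- dome_top (a point): Highest point of the dome, on the canister's axis, 152 mm above the bench.
- locked_mark (a point): Centre of the green locked mark on the lid flange: 18 mm long radially, 10 mm wide, 60 mm from the axis, 132 mm above the bench, at 151 degrees counter-clockwise from the canister's x axis; a short mark of that colour also lies below it on the dock's rim.
- open_mark (a point): Centre of the red open mark, like the green one but at 220 degrees counter-clockwise from the canister's x axis; a short mark of that colour also lies below it on the dock's rim.
- lock_collar (a joint): Blue ring round the canister's neck (160 mm across, 108 to 130 mm above the bench), turning about the canister's axis. Value in rad: 0 with the lug at the red mark, growing clockwise seen from above; 1.20 with the lug at the green mark (locked); it can be turned too far, up to a stop at 1.75. Stiff enough to stay where it is left (about 0.25 N m).
- lug (a point): Top centre of the collar's yellow lug, 94 mm from the canister's axis, 153 mm above the bench. The lug is an upright block 36 mm long radially (76 to 112 mm from the axis), 14 mm wide across, from 103 to 153 mm above the bench, with a black line along its top; a white line on the ring continues it inwards.
- teal_pack: The pack to balance: loose white carton with a teal band and one teal end, 110 x 48 x 36 mm (x, y, z), about 0.16 kg. Origin: centre of its underside, x along its length, z up.
- orange_carton: Bystander: white carton with an orange band and end, same size and origin as the teal one. Leave it alone.
- brown_carton: Bystander: brown cardboard carton with a white band, same size and origin as the teal one. Leave it alone.
- gel_bottle: Bystander: clear bottle with blue cap, 56 mm in diameter, 150 mm high. Origin: centre of its underside.
- steel_bowl: Bystander: steel bowl, 120 mm across, 45 mm high. Origin: centre of its underside.
- wipes_tub: Bystander: white tub with green cap, 72 mm in diameter, 100 mm high. Origin: centre of its underside.
- scanner: Bystander: black hand-held scanner lying flat, 125 x 165 x 28 mm. Origin: on the underside, under the middle of its head.
There are look-alikes about, which are no part of the job. Leave any purple look-alike of the teal_pack alone.

How it is judged:
By the outcome, as a careful person would: the job done as asked, in the order asked, and still so for the second after the job is handed in, with the robot touching nothing.
It also fails if it takes over 59 s, if anything falls off the work surface, if the arm or the gripper's body presses on something with over 40 N, if the wrist force passes 120 N, or if a joint passes its speed limit or range.

## Robot

A 6-joint arm with a two-finger parallel gripper is mounted at the origin on the work surface. World frame = base frame: x ahead of the robot, y to its left, z up, the work surface at z = 0. Lengths are in m, angles in rad, forces in N, time in s.
With the tool pointing down it reaches from about 0.275 to 0.725 m from the base axis. Payload 15.9 kg.
Tool frame: the origin (TCP) lies on the centre line of the jaws, within the pads' length; the fingertips stand 8 mm ahead of it and the grasp point (between the pads) lies 11 mm behind it; z points along the fingers, y is the line along which they close (so a half turn about z gives the same grasp; the last joint's range is limited). The gripper opens to 85 mm and grips with 20 to 120 N. Pads are 22 mm wide; open, the fingers measure 114 mm over their backs; the gripper's body (76 mm by 85 mm) begins 54 mm behind the grasp point. The pads swing forward as they close: fully open they stand 13 mm farther back than shut.
Start: joints at [1.245, 0.213, -0.034, 1.323, 0, 1.571], TCP at [0.16, 0.474, 0.21] pointing down, gripper open.
Joint ranges: [-2.98, 2.98], [-0.74, 1.72], [-1.14, 1.35], [-2.1, 2.04], [-1.57, 1.44], [-3.14, 3.14]. Speed limits (rad/s): [1.89, 1.89, 2.39, 2.57, 3.14, 3.14].

## Interface

Orientations are given as [roll, pitch, yaw] about the fixed x, y, z axes, in that order (R = Rz(yaw) Ry(pitch) Rx(roll)).
In Python, from cell import arm, grab_frame, camera_info gives the robot as it stands.
- The arm moves only by the tool arm_command, never from a script. Its argument "moves" is a list of rows, each a list of 7 numbers: the opening, from -1 (shut) to 1 (fully open), then the shift along the tool's x, y, z in units of 400 mm (1.0 is 400 mm), then the turn, a rotation vector about the tool's x, y, z in units of 360 degrees (1.0 is 360 degrees). A call has 1 to 20 rows; each row is the pose to reach, as a shift and turn from the pose commanded when the call began, along the tool's axes at that moment, turning the shorter way round; what a row does not reach only later rows make up. A row lasts 1/8 s, in which the tool goes at most 62.5 mm and 10.7 degrees, less where a joint would pass 70% of its speed; a pose out of reach is approached as far as the arm can. A call with a number of a shift or a turn outside -1 to 1 is refused whole. A call with a gripper value outside its range is refused whole. The fingers move at their own pace and stop on an object; the grip force is fixed at half the most. Time passes only in rows, so rows that repeat a pose let the fingers close. It gives the time, the measured TCP pose, the force, the opening and the grip force at its end, in the units of the state.
- arm.state(): the state, without advancing time (a new reading comes with each control period).
- grab_frame(name): name is "scene" or "top" or "wrist"; returns the picture (384x512x3 uint8, red, green, blue); there is no depth.
- camera_info(name): a dict with "intrinsics" (3x3 intrinsics, pixels), "rvec" (rotation vector, rad) and "tvec" (3), from world to camera coordinates, as OpenCV has them. Camera axes: x right, y down, z forward; pixel columns grow to the right and rows downward; lengths in m; the calibration is good to about 2 mm. A picture is of the moment at which its call begins: read the wrist's pose just before it. camera_info takes no time and is no camera call; for the wrist camera it gives the pose at the moment of the call.
- arm.finish_job(): hands the job in; it is judged then, once.
The state is a dict: "t": time; "joint_pos": joint angles; "dq": joint speeds; "joint_torque": joint torques, N m; "ee_pos": TCP position; "ee_rot": TCP orientation; "contact_force": force on the tool from outside, world axes, zero at the start; "wrist_torque": the same for the moment, N m; "finger_gap": finger opening in m; "grasp_force": force on a finger pad.
Only numpy, scipy, OpenCV 4.12 (cv2) and the standard library are available. Lean on these libraries where they do the work, as an engineer would, in place of code of your own. Each camera call takes 0.05 s, during which the arm holds its last target. There are 200 camera calls.

## Working session

There is one attempt and no reset: what is moved stays moved. The work goes in short steps, Python scripts to look and compute and a tool call to move; the robot and the scene stay as the last step left them, time stands still between calls to the robot, and variables do not carry over. Pictures are saved under pics/ and viewed, at most 11 in all, crops included, and the job is handed in when it is done.

Besides the shell and the picture viewer there is one more tool, called after "Emit:" as name(argument=value, ...) on one line, values as JSON. arm_command: Moves the arm, as the interface text tells. Its arguments: {"type":"object","properties":{"moves":{"type":"array","items":{"type":"array","items":{"type":"number","minimum":-1,"maximum":1}}}},"required":["moves"]}

```bash
mkdir -p pics; ls
cat > h.py <<'E'
import numpy as np, cv2
from cell import arm, grab_frame, camera_info
from scipy.spatial.transform import Rotation as Ro
def ray(ci,uv):
    K=np.array(ci["intrinsics"]);R=cv2.Rodrigues(np.array(ci["rvec"],float))[0];t=np.array(ci["tvec"],float).ravel()
    return -R.T@t, R.T@np.linalg.inv(K)@np.array([uv[0],uv[1],1.])
def onz(ci,uv,z):
    c,d=ray(ci,uv); return c+d*(z-c[2])/d[2]
def proj(ci,P):
    return cv2.projectPoints(np.array(P,float).reshape(-1,3),np.array(ci["rvec"],float),np.array(ci["tvec"],float),np.array(ci["intrinsics"],float),None)[0].reshape(-1,2)
def rel(p_target,R_target,s=None):
    "shift in tool units and turn in units, from the current pose"
    s=s or arm.state(); R0=Ro.from_euler('xyz',s["ee_rot"])
    sh=R0.inv().apply(np.array(p_target)-s["ee_pos"])/0.4
    tu=(R0.inv()*R_target).as_rotvec()/(2*np.pi)
    return sh.round(4),tu.round(4)
E
python3 - <<'E'
from h import *
print(arm.state())
a=grab_frame("scene");b=grab_frame("top")
for n in("scene","top"):
    c=camera_info(n);print(n,ray(c,(256,192)))
np.save("scene0.npy",a);np.save("top0.npy",b)
cv2.imwrite("pics/a.png",cv2.resize(a[:,:,::-1],(800,600)))
cv2.imwrite("pics/b.png",cv2.resize(b[:,:,::-1],(800,600)))
E
```

```text
pics
{'t': 0.0, 'joint_pos': array([ 1.24499994e+00,  2.13370489e-01, -3.50376728e-02,  1.32349824e+00,
       -1.29937677e-05,  1.57080860e+00]), 'dq': array([ 8.81402838e-05, -1.51854452e-03,  2.73373494e-04,  1.10797513e-04,
       -9.12826184e-04, -3.16273984e-04]), 'joint_torque': array([ 1.02190766e-03, -6.86167789e+01,  4.87118518e+01,  1.75829767e-02,
        7.38364361e-05,  1.12773739e-05]), 'ee_pos': array([0.15992243, 0.47336098, 0.20931751]), 'ee_rot': array([-3.14048258e+00,  1.30073862e-05,  2.81578401e+00]), 'contact_force': array([-0.74427411,  0.09391199, -0.00405795]), 'wrist_torque': array([ 0.03080692,  0.02388127, -0.05411629]), 'grasp_force': 0.0, 'finger_gap': 0.08567500842180575}
scene (array([ 1.36737411, -0.76725628,  0.83279439]), array([-0.6136787 ,  0.57981801, -0.5360085 ]))
top (array([ 0.34645208, -0.02072927,  1.42921044]), array([ 0.15458286, -0.00786   , -0.98797509]))
```

View pics/a.png

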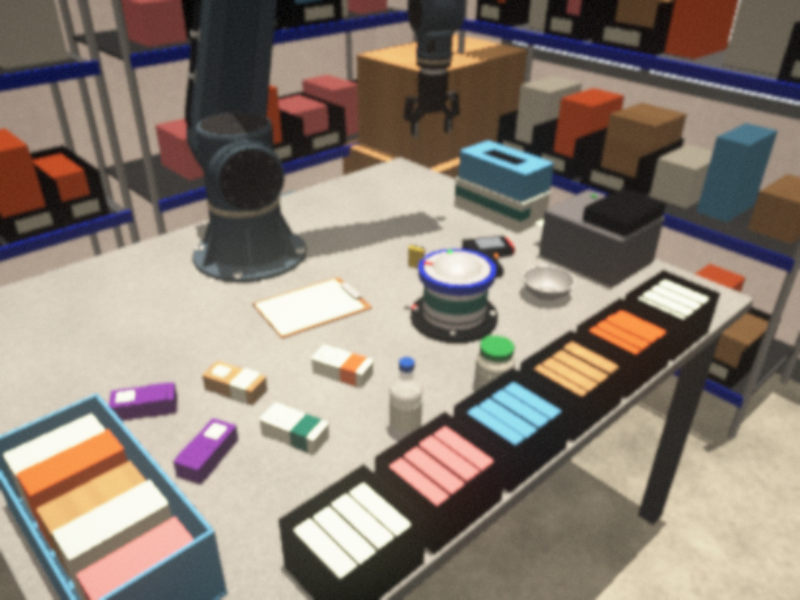

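View pics/b.png

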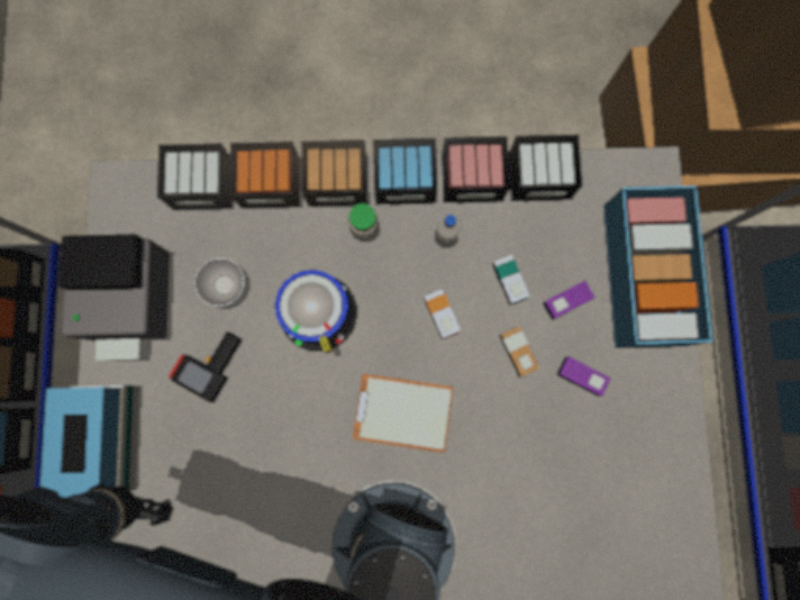

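Scene view: the canister is at about (457,290), with the yellow lug at (416,257). The teal-banded carton is at (294,427). In the top view the canister is at (312,305), the lug at (326,344), and the green and red marks at (297,330) and (327,327).

Pack candidates in the top view:
- white with teal end: (511,279)
- white with orange: (442,313)
- brown: (519,351)
- purple look-alikes: (569,300) and (584,376)
- white packs in bins: (662,236) and (547,168)

I choose (511,279) and will check it in a crop.

```bash
cat > m.py <<'E'
from h import *
im=np.load("top0.npy");ci=camera_info("top")
hsv=cv2.cvtColor(im,cv2.COLOR_RGB2HSV)
def blobs(mask,box,mn=4):
    m=np.zeros(mask.shape,np.uint8);x0,y0,x1,y1=box;m[y0:y1,x0:x1]=mask[y0:y1,x0:x1]
    n,l,s,c=cv2.connectedComponentsWithStats(m.astype(np.uint8))
    return [(s[i,4],c[i],l==i) for i in range(1,n) if s[i,4]>=mn]
box=(160,155,240,240)
for n,lo,hi,z in(("blue",(105,120,60),(130,255,255),.13),("yel",(22,120,80),(33,255,255),.153),("green",(45,110,60),(80,255,255),.132),("red",(0,130,80),(8,255,255),.132)):
    for a,c,l in blobs(cv2.inRange(hsv,lo,hi)>0,box):
        print(n,a,c.round(1),onz(ci,c,z).round(4))
        if n=="blue" and a>100:
            cs,_=cv2.findContours(l.astype(np.uint8),cv2.RETR_EXTERNAL,cv2.CHAIN_APPROX_NONE)
            P=np.array([onz(ci,p[0],.13)[:2] for p in max(cs,key=len)])
            A=np.c_[2*P,np.ones(len(P))];s=np.linalg.lstsq(A,(P**2).sum(1),rcond=None)[0];print("circ",s[:2],np.sqrt(s[2]+s[0]**2+s[1]**2))
# pack
pb=(310,158,345,198)
g=cv2.inRange(hsv,(0,0,150),(179,70,255))>0; t=cv2.inRange(hsv,(70,90,30),(100,255,255))>0
for n,m in(("white",g),("teal",t),("all",g|t)):
    for a,c,l in blobs(m,pb,15):
        r=cv2.minAreaRect(np.argwhere(l)[:,::-1].astype(np.float32));bx=cv2.boxPoints(r)
        print(n,a,c.round(1),onz(ci,c,.036).round(4));W=np.array([onz(ci,p,.036)[:2] for p in bx]);print(W.round(4).tolist())
cr=lambda b:cv2.resize(im[b[1]:b[3],b[0]:b[2],::-1],(400,400),interpolation=cv2.INTER_CUBIC)
cv2.imwrite("pics/c.png",np.hstack([cr((165,160,245,240)),cr((300,150,360,210))]))
E
python3 m.py
```

```text
blue 375 [201.7 196.5] [0.5388 0.158  0.13  ]
circ [0.5438304  0.16705067] 0.07606804427823259
yel 47 [207.7 220.2] [0.4541 0.1348 0.153 ]
green 8 [188.8 209.9] [0.4932 0.2025 0.132 ]
green 12 [190.8 218.9] [0.4618 0.1953 0.132 ]
red 4 [208.5 208. ] [0.4979 0.1343 0.132 ]
red 9 [216.1 218.1] [0.4622 0.1085 0.132 ]
white 54 [322.1 165.7] [ 0.658  -0.2837  0.036 ]
[[0.6571, -0.2591], [0.674, -0.3043], [0.6592, -0.3092], [0.6423, -0.2641]]
white 216 [329.9 183.4] [ 0.5896 -0.3089  0.036 ]
[[0.6113, -0.2753], [0.629, -0.3229], [0.5694, -0.3426], [0.5519, -0.2953]]
teal 98 [324.1 172. ] [ 0.6336 -0.2895  0.036 ]
[[0.6378, -0.2619], [0.6551, -0.3083], [0.629, -0.3169], [0.6118, -0.2707]]
all 368 [327.2 177.8] [ 0.6113 -0.3001  0.036 ]
[[0.6549, -0.2542], [0.6757, -0.3033], [0.5699, -0.3434], [0.5496, -0.2948]]
```

View pics/c.png

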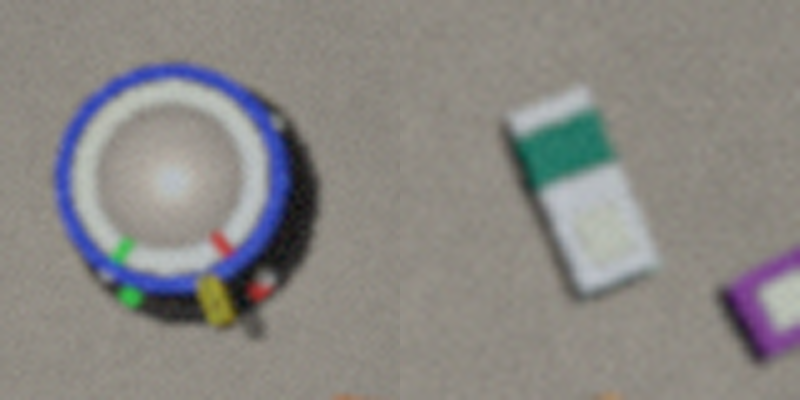

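The crop confirms the choice: a white carton with a teal band, and a purple look-alike at the lower right. The lug at crop (214,300) sits between red (222,243) and green (122,250), nearer red. Next I'll take a close wrist look.

Run:
```python
from h import *
s=arm.state();c=camera_info("wrist");R0=Ro.from_euler('xyz',s["ee_rot"])
p,d=ray(c,(256,192));o=R0.inv().apply(p-s["ee_pos"]);print("cam in tool",o,R0.inv().apply(d),c["intrinsics"])
# look from above: tool down, keep yaw; put optical axis on canister axis at z .14, tcp z .30
for yaw in (s["ee_rot"][2],np.pi/2+np.arctan2(.165,.5)):
    R=Ro.from_euler('xyz',[np.pi,0,yaw]);dw=R.apply(R0.inv().apply(d));ow=R.apply(o)
    z=.32;k=(.14-(z+ow[2]))/dw[2]; t=np.array([.53,.165])-ow[:2]-dw[:2]*k
    print(t,rel([t[0],t[1],z],R))
```

```text
cam in tool [ 0.08087751  0.00036134 -0.1643416 ] [-0.30557782  0.00262296  0.9521917 ] [[318.41295255   0.         255.23220473]
 [  0.         318.41295255 194.20365036]
 [  0.           0.           1.        ]]
[0.50151043 0.17324159] (array([-1.0492, -0.4379, -0.2761]), array([-0.0002,  0.    , -0.    ]))
[0.51947111 0.19272583] (array([-1.0761, -0.3774, -0.2762]), array([-1.000e-04,  1.000e-04,  1.474e-01]))
```

Run:
```python
from h import *
print(rel([.58,.15,.36],Ro.from_euler('xyz',[np.pi,0,arm.state()["ee_rot"][2]])))
```

```text
(array([-1.2537, -0.4302, -0.3761]), array([-0.0002,  0.    , -0.    ]))
```

Emit:
arm_command(moves=[[1,-0.1,-0.03,-0.15,0,0,0],[1,-0.2,-0.07,-0.25,0,0,0],[1,-0.35,-0.12,-0.37,0,0,0],[1,-0.5,-0.17,-0.37,0,0,0],[1,-0.65,-0.23,-0.37,0,0,0],[1,-0.8,-0.28,-0.37,0,0,0],[1,-0.95,-0.33,-0.37,0,0,0],[1,-1,-0.4,-0.37,0,0,0],[1,-1,-0.43,-0.37,0,0,0],[1,-1,-0.43,-0.37,0,0,0]])

```text
t: 1.35
ee_pos: [0.4836, 0.1823, 0.3579]
ee_rot: [3.142, -0.0, 2.815]
contact_force: [-0.1, 0.5, -0.3]
finger_gap: 0.0853
grasp_force: 0.0
```

Emit:
arm_command(moves=[[1,-0.12,0,0,0,0,0],[1,-0.25,0,0,0,0,0],[1,-0.25,0,0,0,0,0],[1,-0.25,0,0,0,0,0]])

```text
t: 1.85
ee_pos: [0.5781, 0.152, 0.3577]
ee_rot: [3.142, -0.001, 2.817]
contact_force: [-0.3, -0.4, 0.2]
finger_gap: 0.0857
grasp_force: 0.0
```

Run:
```python
from h import *
s=arm.state();print(s["t"],s["ee_pos"],s["ee_rot"],s["dq"].round(3))
import pickle
c=camera_info("wrist");im=grab_frame("wrist");np.save("w1.npy",im);pickle.dump(c,open("w1.pkl","wb"))
cv2.imwrite("pics/d.png",cv2.resize(im[:,:,::-1],(800,600),interpolation=cv2.INTER_CUBIC))
```

```text
1.85 [0.57810308 0.15204161 0.35766755] [ 3.14153872e+00 -5.27465927e-04  2.81710354e+00] [ 0.005 -0.036 -0.019  0.001 -0.001 -0.003]
```

View pics/d.png

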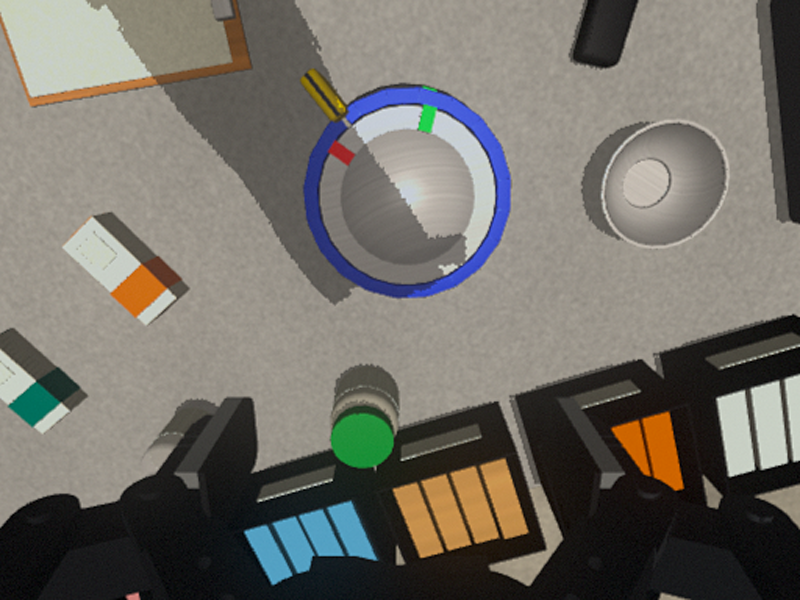

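The wrist view is sharp. The ring centre is about (408,190), the lug about (324,93), green (428,118) and red (342,153), and the clear bench is in between.

```bash
cat > m2.py <<'E'
from h import *
import pickle,sys
def meas(im,ci,guess=None):
    hsv=cv2.cvtColor(im,cv2.COLOR_RGB2HSV)
    k=cv2.inRange(hsv,(108,140,50),(130,255,255))
    n,l,s,c=cv2.connectedComponentsWithStats(k);i=1+np.argmax(s[1:,4]);m=(l==i).astype(np.uint8)
    cs,_=cv2.findContours(m,cv2.RETR_CCOMP,cv2.CHAIN_APPROX_NONE);out={}
    def fit(P):
        for _ in range(6):
            A=np.c_[2*P,np.ones(len(P))];q=np.linalg.lstsq(A,(P**2).sum(1),rcond=None)[0];r=np.sqrt(q[2]+q[0]**2+q[1]**2)
            e=abs(np.hypot(*(P-q[:2]).T)-r);P=P[e<max(.0015,1.5*np.median(e))]
        return q[:2],r,len(P)
    for c_ in sorted(cs,key=len)[-2:]:
        if len(c_)>60:print("circ",fit(np.array([onz(ci,p[0]+0.0,.13)[:2] for p in c_])))
    ce=fit(np.array([onz(ci,p[0],.13)[:2] for p in max(cs,key=len)]))[0];u,v=proj(ci,[*ce,.13])[0]
    for n,lo,hi,z in(("yel",(20,140,60),(32,255,255),.153),("green",(50,140,60),(75,255,255),.132),("red",(0,150,60),(8,255,255),.132),("red2",(172,150,60),(180,255,255),.132)):
        nn,l,s,c=cv2.connectedComponentsWithStats(cv2.inRange(hsv,lo,hi))
        for i in range(1,nn):
            if s[i,4]>12 and np.hypot(c[i][0]-u,c[i][1]-v)<130:
                w=onz(ci,c[i],z)[:2]-ce;r=cv2.minAreaRect(np.argwhere(l==i)[:,::-1].astype(np.float32))
                print(n,s[i,4],c[i].round(1),"r",np.hypot(*w).round(4),"ang",np.degrees(np.arctan2(w[1],w[0])).round(2))
    return ce
if __name__=="__main__":
    ce=meas(np.load("w1.npy"),pickle.load(open("w1.pkl","rb")))
E
python3 m2.py
python3 - <<'E'
import numpy as np,cv2
im=np.load("w1.npy")[30:170,180:340,::-1]
cv2.imwrite("pics/e.png",cv2.resize(im,(640,560),interpolation=cv2.INTER_CUBIC))
E
```

```text
circ (array([0.54442159, 0.17021768]), np.float64(0.07485394071243101), 716)
yel 370 [206.6  60.1] r 0.0936 ang -160.03
green 132 [272.9  75.4] r 0.0604 ang 147.83
red 101 [218.2  97.6] r 0.0603 ang -143.23
```

View pics/e.png

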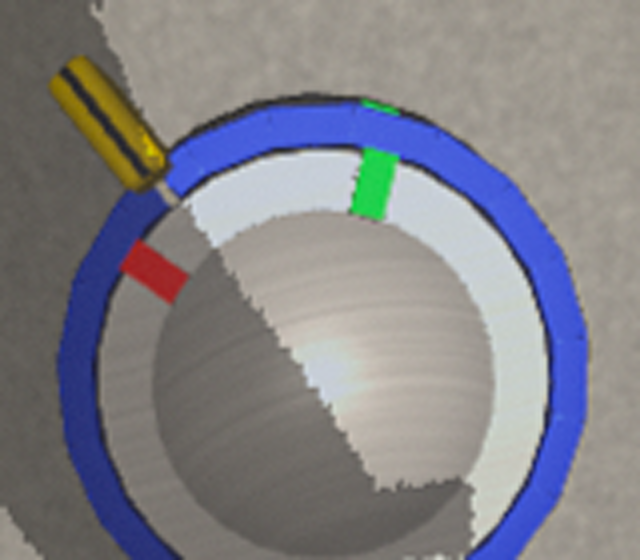

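Refining the centre and planning the grasp. The marks come out 69° apart, as described. The lug is at 200° and green at 147.9°, so it needs about 52° clockwise.

```bash
cat > plan.py <<'E'
from h import *
C=np.array([.5445,.1702])
s=arm.state()
def tgt(th,z,r=.096):
    a=np.radians(th);return [*(C+r*np.array([np.cos(a),np.sin(a)])),z],Ro.from_euler('xyz',[np.pi,0,np.radians(th-180)])
E
python3 - <<'E'
from plan import *
import pickle
# separate outer/inner ring fit
im=np.load("w1.npy");ci=pickle.load(open("w1.pkl","rb"));m=cv2.inRange(cv2.cvtColor(im,cv2.COLOR_RGB2HSV),(108,140,50),(130,255,255))
P=np.array([onz(ci,p[0],.13)[:2] for c in cv2.findContours(m,cv2.RETR_LIST,cv2.CHAIN_APPROX_NONE)[0] for p in c])
c0=C
for lo,hi in((.0765,.084),(.066,.073)):
    c=c0
    for _ in range(5):
        d=np.hypot(*(P-c).T);Q=P[(d>lo)&(d<hi)];q=np.linalg.lstsq(np.c_[2*Q,np.ones(len(Q))],(Q**2).sum(1),rcond=None)[0];c=q[:2]
    print(c,np.sqrt(q[2]+c@c),len(Q))
print(rel(*tgt(200,.25)));print(rel(*tgt(200,.135)))
E
```

```text
[0.54431444 0.17025961] 0.07918207906691743 372
[0.54440918 0.16997699] 0.06972353030921888 335
(array([ 0.281 , -0.1331,  0.2707]), array([ 1.000e-04, -1.000e-04,  3.928e-01]))
(array([ 0.2811, -0.1332,  0.5582]), array([ 1.000e-04, -1.000e-04,  3.928e-01]))
```

Emit:
arm_command(moves=[[1,0.1,-0.05,0,0,0,0.03],[1,0.2,-0.09,0,0,0,0.06],[1,0.281,-0.133,0.05,0,0,0.09],[1,0.281,-0.133,0.1,0,0,0.12],[1,0.281,-0.133,0.15,0,0,0.15],[1,0.281,-0.133,0.2,0,0,0.18],[1,0.281,-0.133,0.2,0,0,0.21],[1,0.281,-0.133,0.2,0,0,0.24],[1,0.281,-0.133,0.2,0,0,0.27],[1,0.281,-0.133,0.2,0,0,0.3],[1,0.281,-0.133,0.2,0,0,0.33],[1,0.281,-0.133,0.2,0,0,0.36],[1,0.281,-0.133,0.25,0,0,0.392],[1,0.281,-0.133,0.25,0,0,0.392],[1,0.281,-0.133,0.25,0,0,0.392],[1,0.281,-0.133,0.25,0,0,0.392]])

```text
t: 3.9
ee_pos: [0.4552, 0.1365, 0.2586]
ee_rot: [3.142, -0.001, 0.356]
contact_force: [0.2, -0.1, -0.1]
finger_gap: 0.0854
grasp_force: 0.0
```

Run:
```python
from plan import *
s=arm.state();print(s["joint_pos"].round(2),s["ee_pos"],s["ee_rot"]);print(rel(*tgt(200,.135)))
c=camera_info("wrist");im=grab_frame("wrist")
hsv=cv2.cvtColor(im,cv2.COLOR_RGB2HSV);n,l,st,ce=cv2.connectedComponentsWithStats(cv2.inRange(hsv,(20,140,60),(32,255,255)))
for i in range(1,n):
    if st[i,4]>100:
        w=onz(c,ce[i],.153)[:2];print(st[i],w,np.hypot(*(w-C)),np.degrees(np.arctan2(*(w-C)[::-1])))
```

```text
[0.29 0.16 0.02 1.43 0.   3.08] [0.45519538 0.13649901 0.25864431] [ 3.14153041e+00 -1.25014826e-03  3.55650761e-01]
(array([-0.0018, -0.0028,  0.3091]), array([ 0.    , -0.0002,  0.001 ]))
[248 159  15  43 500] [0.45898101 0.13869583] 0.09113731851302595 -159.77680617408174
```

The wrist joint has no room to follow the turn this way round, so I'll use the half-turned grasp.

Emit:
arm_command(moves=[[1,0,0,0,0,0,-0.029],[1,0,0,0,0,0,-0.058],[1,0,0,0,0,0,-0.087],[1,0,0,0,0,0,-0.116],[1,0,0,0,0,0,-0.145],[1,0,0,0,0,0,-0.174],[1,0,0,0,0,0,-0.203],[1,0,0,0,0,0,-0.232],[1,0,0,0,0,0,-0.261],[1,0,0,0,0,0,-0.29],[1,0,0,0,0,0,-0.319],[1,0,0,0,0,0,-0.348],[1,0,0,0,0,0,-0.377],[1,0,0,0,0,0,-0.406],[1,0,0,0,0,0,-0.435],[1,0,0,0,0,0,-0.464],[1,0,0,0,0,0,-0.493],[1,0,0,0,0,0,-0.498],[1,0,0,0,0,0,-0.498]])

```text
t: 6.32
ee_pos: [0.4552, 0.1363, 0.2579]
ee_rot: [3.142, 0.0, -2.804]
contact_force: [0.5, 0.2, -0.9]
finger_gap: 0.0851
grasp_force: 0.0
```

```bash
cat >> plan.py <<'E'
def tgt(th,z,r=.096):
    a=np.radians(th);return [*(C+r*np.array([np.cos(a),np.sin(a)])),z],Ro.from_euler('xyz',[np.pi,0,np.radians(th)])
E
python3 - <<'E'
from plan import *
print(s["joint_pos"].round(2),s["ee_pos"],s["ee_rot"]);print(rel(*tgt(200,.135)))
E
```

```text
[ 0.29  0.16  0.02  1.43  0.   -0.05] [0.4552346  0.13629851 0.25790191] [ 3.14157487e+00  1.56795677e-04 -2.80411886e+00]
(array([0.0014, 0.0033, 0.3073]), array([ 0.    ,  0.    , -0.0018]))
```

Emit:
arm_command(moves=[[1,0.001,0.003,0.1,0,0,-0.002],[1,0.001,0.003,0.18,0,0,-0.002],[1,0.001,0.003,0.25,0,0,-0.002],[1,0.001,0.003,0.307,0,0,-0.002],[1,0.001,0.003,0.307,0,0,-0.002],[0,0.001,0.003,0.307,0,0,-0.002],[-0.5,0.001,0.003,0.307,0,0,-0.002],[-1,0.001,0.003,0.307,0,0,-0.002],[-1,0.001,0.003,0.307,0,0,-0.002],[-1,0.001,0.003,0.307,0,0,-0.002],[-1,0.001,0.003,0.307,0,0,-0.002]])

```text
t: 7.7
ee_pos: [0.4544, 0.1373, 0.135]
ee_rot: [3.142, -0.0, -2.789]
contact_force: [-0.9, -0.9, -1.8]
finger_gap: 0.0001
grasp_force: 0.0
```

Run:
```python
from plan import *
print(s["t"],s["ee_pos"],s["ee_rot"],s["contact_force"],s["finger_gap"],s["grasp_force"])
w=s["ee_pos"][:2]-C;r=np.hypot(*w);th=np.degrees(np.arctan2(w[1],w[0]))%360;print(r,th)
for d in list(range(4,53,4))+[52]:
    print(d,*rel(*tgt(200-d,.135)))
```

```text
7.7 [0.45435593 0.13725101 0.13500657] [ 3.14159056e+00 -6.74782220e-05 -2.78884968e+00] [-0.85248312 -0.94438012 -1.82539278] 6.48165713421865e-05 0.0
0.09597702465086926 200.0781051107747
4 [-0.0006  0.0171  0.    ] [-0.     -0.      0.0117]
8 [-0.0024  0.0337  0.    ] [-0.     -0.      0.0228]
12 [-0.0054  0.0502  0.    ] [-0.     -0.      0.0339]
16 [-0.0095  0.0664  0.    ] [-0.    -0.     0.045]
20 [-0.0147  0.0824  0.    ] [-0.     -0.      0.0561]
24 [-0.0211  0.0979  0.    ] [-0.     -0.      0.0673]
28 [-0.0285  0.1129  0.    ] [-0.     -0.      0.0784]
32 [-0.0369  0.1274  0.    ] [-0.     -0.      0.0895]
36 [-0.0463  0.1412  0.    ] [-0.     -0.      0.1006]
40 [-0.0567  0.1544  0.    ] [-0.     -0.      0.1117]
44 [-0.0679  0.1668  0.    ] [-0.     -0.      0.1228]
48 [-0.08    0.1784  0.    ] [-0.     -0.      0.1339]
52 [-0.0929  0.1891  0.    ] [-0.    -0.     0.145]
52 [-0.0929  0.1891  0.    ] [-0.    -0.     0.145]
```

The fingers shut on nothing, so I'll look before doing anything else.

Run:
```python
from h import *
a=grab_frame("wrist");b=grab_frame("scene")[130:230,240:340]
cv2.imwrite("pics/f.png",np.hstack([cv2.resize(a,(500,375)),cv2.resize(b,(300,375),interpolation=cv2.INTER_CUBIC)])[:,:,::-1])
```

```text
(no output)
```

View pics/f.png

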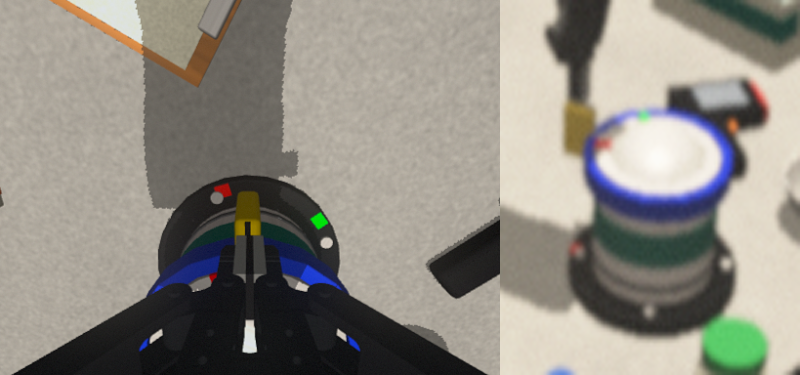

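Run:
```python
from plan import *
R=Ro.from_euler('xyz',s["ee_rot"])
for n,k in(("wrist",500/512),("scene",1)):
    c=camera_info(n)
    for nm,P in(("tcp",s["ee_pos"]),("tip",s["ee_pos"]+R.apply([0,0,.008])),("padL",s["ee_pos"]+R.apply([.011,0,.008])),("lug out top",tgt(200,.153,.112)[0]),("lug in top",tgt(200,.153,.076)[0]),("lug out bottom",tgt(200,.103,.112)[0])):
        u=proj(c,P)[0]; print(n,nm,(u*k if n=="wrist" else [(u[0]-240)*3+500,(u[1]-130)*3.75]))
print(s["contact_force"])
```

```text
wrist tcp [247.78310164 232.82480133]
wrist tip [247.85096345 226.97779538]
wrist padL [247.84288843 210.13880014]
wrist lug out top [247.91040785 219.99460164]
wrist lug in top [247.68970443 280.43360265]
wrist lug out bottom [248.26872366 189.5498641 ]
scene tcp [np.float64(576.706138768091), np.float64(120.67630405155765)]
scene tip [np.float64(576.5382778351334), np.float64(128.6037033131845)]
scene padL [np.float64(567.6520631182193), np.float64(125.80684319656456)]
scene lug out top [np.float64(564.0768929564051), np.float64(98.5802191777579)]
scene lug in top [np.float64(593.5074879012209), np.float64(107.67743696812843)]
scene lug out bottom [np.float64(563.2739752697089), np.float64(147.88956429064478)]
[ 0.23723253 -0.34587164 -0.30710697]
```

Run:
```python
from plan import *
import pickle
c=pickle.load(open("w1.pkl","rb"));R=Ro.from_euler('xyz',[3.14154,-.0005,2.8171]);p=np.array([.5781,.15204,.35767])
for z in(.008,-.005,-.02,-.035):
    for x in(-.011,.011): print("open",z,x,(proj(c,[p+R.apply([x,y,z]) for y in(-.043,.043)])*800/512).round().tolist())
c=camera_info("wrist");R=Ro.from_euler('xyz',s["ee_rot"])
for z in(.008,-.005,-.02,-.035):
    for x in(-.011,.011): print("shut",z,x,(proj(c,[s["ee_pos"]+R.apply([x,0,z])])*500/512).round().tolist())
im=grab_frame("wrist");cv2.imwrite("pics/g.png",cv2.resize(im[180:384,170:340,::-1],(500,600),interpolation=cv2.INTER_CUBIC))
```

```text
open 0.008 -0.011 [[286.0, 390.0], [509.0, 390.0]]
open 0.008 0.011 [[282.0, 337.0], [513.0, 337.0]]
open -0.005 -0.011 [[279.0, 407.0], [516.0, 407.0]]
open -0.005 0.011 [[274.0, 351.0], [521.0, 351.0]]
open -0.02 -0.011 [[268.0, 430.0], [527.0, 430.0]]
open -0.02 0.011 [[263.0, 370.0], [532.0, 370.0]]
open -0.035 -0.011 [[256.0, 457.0], [539.0, 457.0]]
open -0.035 0.011 [[250.0, 393.0], [545.0, 393.0]]
shut 0.008 -0.011 [[248.0, 243.0]]
shut 0.008 0.011 [[248.0, 210.0]]
shut -0.005 -0.011 [[248.0, 254.0]]
shut -0.005 0.011 [[248.0, 219.0]]
shut -0.02 -0.011 [[248.0, 268.0]]
shut -0.02 0.011 [[248.0, 231.0]]
shut -0.035 -0.011 [[247.0, 285.0]]
shut -0.035 0.011 [[247.0, 245.0]]
```

View pics/g.png

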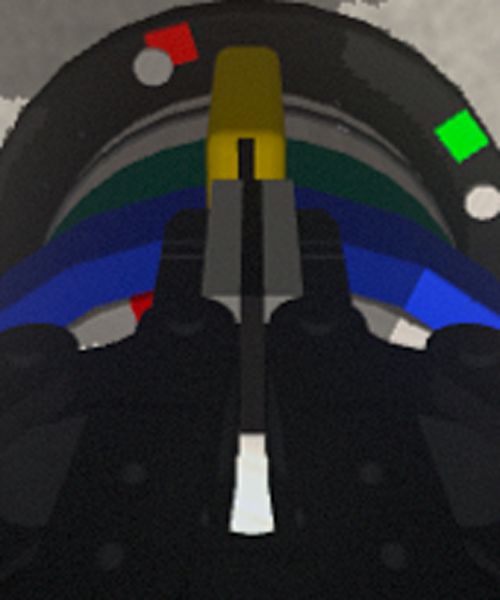

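The close crop and the scene view agree that the shut fingertips hover about 6 mm above the lug top. The real tips are therefore about 32 mm behind where the stated TCP puts them. I'll open, go 32 mm lower and close again.

Emit:
arm_command(moves=[[1,0,0,0,0,0,0],[1,0,0,0,0,0,0],[1,0,0,0,0,0,0],[1,0,0,0,0,0,0],[1,0,0,0.04,0,0,0],[1,0,0,0.08,0,0,0],[1,0,0,0.08,0,0,0],[0,0,0,0.08,0,0,0],[-0.4,0,0,0.08,0,0,0],[-0.8,0,0,0.08,0,0,0],[-1,0,0,0.08,0,0,0],[-1,0,0,0.08,0,0,0],[-1,0,0,0.08,0,0,0]])

```text
t: 9.48
ee_pos: [0.4546, 0.1372, 0.1034]
ee_rot: [-3.141, 0.0, -2.789]
contact_force: [-1.5, -1.9, 6.0]
finger_gap: 0.0133
grasp_force: 58.7
```

Run:
```python
from plan import *
print(s["t"],s["ee_pos"],s["contact_force"],s["wrist_torque"],s["finger_gap"],s["grasp_force"])
w=s["ee_pos"][:2]-C;r=np.hypot(*w);th=np.degrees(np.arctan2(w[1],w[0]))%360;print(r,th,np.degrees(s["ee_rot"])[2]%360)
for d in list(range(4,53,4)):
    a=tgt(th-d,s["ee_pos"][2],r);sh,_=rel(*a);print(d,sh,d/360)
```

```text
9.475 [0.45455261 0.13716528 0.10338469] [-1.49143277 -1.89814653  6.03601908] [-0.31564164  0.24596969 -0.40007279] 0.01334332243951912 58.708401918411255
0.09582184007454889 200.16662574607363 200.19010386830317
4 [-0.0006  0.0167 -0.    ] 0.011111111111111112
8 [-0.0023  0.0333 -0.    ] 0.022222222222222223
12 [-0.0053  0.0498 -0.    ] 0.03333333333333333
16 [-0.0093  0.066  -0.    ] 0.044444444444444446
20 [-0.0145  0.0819 -0.    ] 0.05555555555555555
24 [-0.0208  0.0974 -0.    ] 0.06666666666666667
28 [-0.0281  0.1125 -0.    ] 0.07777777777777778
32 [-0.0365  0.1269 -0.    ] 0.08888888888888889
36 [-0.0458  0.1408 -0.    ] 0.1
40 [-0.0561  0.154  -0.    ] 0.1111111111111111
44 [-0.0673  0.1664 -0.    ] 0.12222222222222222
48 [-0.0793  0.178  -0.    ] 0.13333333333333333
52 [-0.0921  0.1887 -0.    ] 0.14444444444444443
```

Gripped: gap 13.3 mm, 59 N. Now turning 52° clockwise along the arc.

Emit:
arm_command(moves=[[-1,-0.0006,0.0167,0,0,0,0.0111],[-1,-0.0023,0.0333,0,0,0,0.0222],[-1,-0.0053,0.0498,0,0,0,0.0333],[-1,-0.0093,0.066,0,0,0,0.0444],[-1,-0.0145,0.0819,0,0,0,0.0556],[-1,-0.0208,0.0974,0,0,0,0.0667],[-1,-0.0281,0.1125,0,0,0,0.0778],[-1,-0.0365,0.127,0,0,0,0.0889],[-1,-0.0458,0.1408,0,0,0,0.1],[-1,-0.0561,0.154,0,0,0,0.1111],[-1,-0.0673,0.1664,0,0,0,0.1222],[-1,-0.0793,0.178,0,0,0,0.1333],[-1,-0.0921,0.1887,0,0,0,0.1444],[-1,-0.0921,0.1887,0,0,0,0.1444],[-1,-0.0921,0.1887,0,0,0,0.1444]])

```text
t: 11.35
ee_pos: [0.4635, 0.2206, 0.1034]
ee_rot: [3.141, 0.001, 2.588]
contact_force: [4.9, -2.2, 3.1]
finger_gap: 0.0129
grasp_force: 58.5
```

Run:
```python
from plan import *
print(s["t"],s["contact_force"],s["wrist_torque"],s["finger_gap"],s["grasp_force"])
w=s["ee_pos"][:2]-C;r=np.hypot(*w);th=np.degrees(np.arctan2(w[1],w[0]))%360;print(r,th,np.degrees(s["ee_rot"])[2]%360)
# wrist view: lug line vs green dock mark
import pickle
c=camera_info("wrist");im=grab_frame("wrist");hsv=cv2.cvtColor(im,cv2.COLOR_RGB2HSV)
for n,lo,hi,z in(("green",(50,140,50),(75,255,255),.132),("yel",(20,140,40),(32,255,255),.153)):
    k,l,st,ce=cv2.connectedComponentsWithStats(cv2.inRange(hsv,lo,hi))
    for i in range(1,k):
        if st[i,4]>20: w=onz(c,ce[i],z)[:2]-C;print(n,st[i],np.hypot(*w),np.degrees(np.arctan2(*w[::-1])))
```

```text
11.35 [ 4.86606734 -2.23746774  3.06902752] [-0.50599023 -0.85337882 -0.19751979] 0.01287874334510591 58.51550996303558
0.0953997579085612 148.07814207409987 148.30692093638203
green [247 196  18  15 268] 0.12756082036793184 147.98809096413683
green [246 327  19  13 235] 0.05504014652902804 147.73012043814913
yel [ 239  214   34  113 3049] 0.10655206518148175 147.98428990669765
```

The turn ended with the lug at 148.0° against green at 147.7–148.0°. Releasing, rising and checking.

Emit:
arm_command(moves=[[-0.5,0,0,0,0,0,0],[0,0,0,0,0,0,0],[0.5,0,0,0,0,0,0],[1,0,0,0,0,0,0],[1,0,0,0,0,0,0],[1,0,0,-0.06,0,0,0],[1,0,0,-0.18,0,0,0],[1,0,0,-0.33,0,0,0],[1,-0.1,0,-0.48,0,0,0],[1,-0.25,0,-0.62,0,0,0],[1,-0.25,0,-0.62,0,0,0],[1,-0.25,0,-0.62,0,0,0]])

```text
t: 12.9
ee_pos: [0.5496, 0.1675, 0.3518]
ee_rot: [3.14, 0.001, 2.585]
contact_force: [0.5, -0.2, -1.1]
finger_gap: 0.0853
grasp_force: 0.0
```

Run:
```python
from m2 import *
s=arm.state();print(s["t"],s["ee_pos"],s["ee_rot"])
c=camera_info("wrist");im=grab_frame("wrist");np.save("w2.npy",im);meas(im,c)
print(rel([.61,-.295,.37],Ro.from_euler('xyz',[np.pi,0,np.radians(200.8)])))
```

```text
12.9 [0.5496374  0.16748102 0.35178705] [3.14008254e+00 1.46329537e-03 2.58541314e+00]
circ (array([0.54438663, 0.17022871]), np.float64(0.07492499716316267), 691)
yel 173 [251.1  70.4] r 0.0942 ang 150.3
yel 172 [258.   70.5] r 0.0941 ang 145.81
green 130 [254.6 102.4] r 0.0606 ang 147.97
red 89 [207.3 136.1] r 0.0604 ang -142.97
(array([-0.7409, -0.9025, -0.0484]), array([ 0.    ,  0.    , -0.1462]))
```

The lug is at 148.06° and green at 147.97°, so it is locked. Next, the pack.

Emit:
arm_command(moves=[[1,-0.07,-0.09,-0.05,0,0,-0.02],[1,-0.15,-0.18,-0.05,0,0,-0.04],[1,-0.22,-0.27,-0.05,0,0,-0.06],[1,-0.3,-0.36,-0.05,0,0,-0.08],[1,-0.37,-0.45,-0.05,0,0,-0.1],[1,-0.44,-0.54,-0.05,0,0,-0.12],[1,-0.52,-0.63,-0.05,0,0,-0.146],[1,-0.59,-0.72,-0.05,0,0,-0.146],[1,-0.66,-0.81,-0.05,0,0,-0.146],[1,-0.74,-0.9,-0.05,0,0,-0.146],[1,-0.74,-0.9,-0.05,0,0,-0.146],[1,-0.74,-0.9,-0.05,0,0,-0.146],[1,-0.74,-0.9,-0.05,0,0,-0.146]])

```text
t: 14.58
ee_pos: [0.5989, -0.2869, 0.3578]
ee_rot: [-3.127, 0.014, -2.777]
contact_force: [-0.7, 0.3, -0.6]
finger_gap: 0.0854
grasp_force: 0.0
```

```bash
cat > m3.py <<'E'
from h import *
s=arm.state();print(s["t"],s["ee_pos"],s["ee_rot"])
c=camera_info("wrist");im=grab_frame("wrist");np.save("w3.npy",im);hsv=cv2.cvtColor(im,cv2.COLOR_RGB2HSV)
k,l,st,ce=cv2.connectedComponentsWithStats(cv2.inRange(hsv,(75,100,30),(95,255,255)))
for i in range(1,k):
    if st[i,4]>150: print("teal",st[i],onz(c,ce[i],.036).round(4))
k,l,st,ce=cv2.connectedComponentsWithStats(cv2.inRange(hsv,(0,0,150),(179,60,255)))
for i in range(1,k):
    if st[i,4]>150:
        W=np.array([onz(c,p[::-1],.036)[:2] for p in np.argwhere(l==i)],np.float32);r=cv2.minAreaRect(W*1000);print("white",st[i],r)
cv2.imwrite("pics/h.png",im[:,:,::-1])
E
python3 m3.py
```

```text
14.575 [ 0.59893121 -0.28689689  0.35784213] [-3.12745033  0.01368964 -2.77716609]
teal [232 152  32  22 623] [ 0.6343 -0.2899  0.036 ]
teal [498 196  14  54 485] [0.5775 0.1414 0.036 ]
white [    0     0   512   372 76421] ((703.8482055664062, -254.83966064453125), (644.99560546875, 879.3406372070312), 29.529460906982422)
white [179  66  23  21 408] ((545.3582763671875, -410.99249267578125), (26.617719650268555, 30.305274963378906), 24.548324584960938)
white [   0  105   32   53 1273] ((718.4793701171875, -640.6421508789062), (66.65559387207031, 47.404884338378906), 0.08296157419681549)
white [ 95 249  28  51 757] ((918.4476928710938, -449.8331298828125), (108.60070037841797, 29.32164764404297), 0.044499319046735764)
white [155 269  27  51 589] ((918.2073974609375, -343.2896728515625), (107.8128662109375, 28.836000442504883), 0.9208357930183411)
white [ 53 273  32  29 384] ((961.8339233398438, -512.3408813476562), (48.973602294921875, 57.43723678588867), 89.47923278808594)
white [ 40 297  41  27 388] ((1023.7998046875, -514.6464233398438), (53.7020378112793, 73.889404296875), 63.09566116333008)
white [  0 302  33  35 443] ((1076.0020751953125, -609.5113525390625), (47.384883880615234, 92.67828369140625), 55.099002838134766)
```

View pics/h.png

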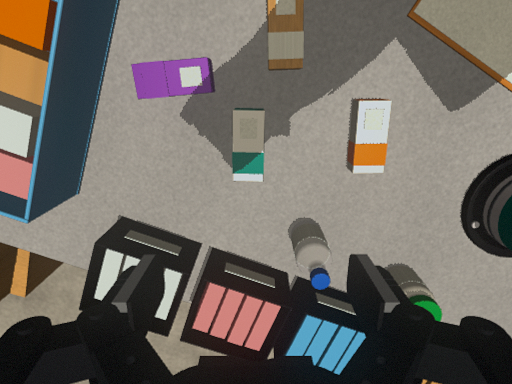

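The teal-ended carton fills about (233–264, 109–181) px. It lies in the arm's shadow, with the teal band at (248,163) and the end at the bottom.

Run:
```python
from h import *
c=camera_info("wrist")
P=np.array([onz(c,p,.036)[:2] for p in((233,109),(264.5,110),(264,181.5),(233,181.5))]);print(P.round(4))
print("len",np.linalg.norm(P[0]-P[3]),np.linalg.norm(P[1]-P[2]),"w",np.linalg.norm(P[0]-P[1]),np.linalg.norm(P[2]-P[3]))
d=(P[2]+P[3]-P[0]-P[1]);a=np.degrees(np.arctan2(d[1],d[0]));print(a,P.mean(0))
im=np.load("w3.npy")[:,:,::-1].astype(int)
print(im[140,225:275].sum(1).tolist());print(im[100:190,248].sum(1).tolist())
print(rel([*P.mean(0),.13],Ro.from_euler('xyz',[np.pi,0,np.radians(a+180)])),arm.state()["joint_pos"].round(2))
```

```text
[[ 0.5665 -0.3389]
 [ 0.5512 -0.2949]
 [ 0.6539 -0.2553]
 [ 0.6717 -0.3013]]
len 0.11173662745986543 0.11010495202942118 w 0.04654432794892001 0.04930925048380765
20.333446245607785 [ 0.61082595 -0.29760677]
[278, 270, 273, 278, 278, 288, 279, 311, 406, 422, 413, 415, 421, 417, 416, 418, 420, 420, 413, 422, 413, 416, 414, 417, 415, 411, 420, 418, 417, 420, 422, 417, 422, 418, 424, 411, 419, 421, 371, 230, 274, 285, 367, 451, 451, 460, 461, 463, 459, 449]
[275, 276, 277, 283, 281, 284, 285, 260, 161, 165, 325, 430, 425, 421, 420, 426, 420, 419, 406, 388, 398, 395, 387, 394, 400, 399, 393, 386, 385, 374, 386, 395, 399, 397, 397, 397, 393, 392, 395, 422, 417, 419, 415, 420, 417, 419, 415, 420, 419, 417, 425, 409, 318, 182, 186, 192, 196, 198, 196, 198, 198, 196, 204, 221, 248, 295, 296, 295, 288, 296, 287, 285, 273, 424, 634, 634, 630, 630, 626, 632, 605, 498, 455, 457, 460, 456, 464, 461, 460, 458]
(array([-0.0104, -0.0272,  0.5705]), array([-0.0023,  0.0022,  0.0015])) [-0.45  0.77  1.25  2.04  0.   -0.81]
```

Emit:
arm_command(moves=[[1,-0.005,-0.01,0.1,-0.001,0.001,0.001],[1,-0.01,-0.02,0.2,-0.0023,0.0022,0.0015],[1,-0.01,-0.027,0.3,-0.0023,0.0022,0.0015],[1,-0.01,-0.027,0.42,-0.0023,0.0022,0.0015],[1,-0.01,-0.027,0.52,-0.0023,0.0022,0.0015],[1,-0.01,-0.027,0.57,-0.0023,0.0022,0.0015],[1,-0.01,-0.027,0.57,-0.0023,0.0022,0.0015],[1,-0.01,-0.027,0.57,-0.0023,0.0022,0.0015]])

```text
t: 15.62
ee_pos: [0.6109, -0.2987, 0.131]
ee_rot: [-3.141, 0.001, -2.788]
contact_force: [0.9, -0.3, -0.3]
finger_gap: 0.0854
grasp_force: 0.0
```

Run:
```python
from h import *
s=arm.state();print(s["t"],s["ee_pos"],s["ee_rot"],s["joint_pos"].round(2))
c=camera_info("wrist");im=grab_frame("wrist")
hsv=cv2.cvtColor(im,cv2.COLOR_RGB2HSV);k,l,st,ce=cv2.connectedComponentsWithStats(cv2.inRange(hsv,(75,100,30),(95,255,255)))
for i in range(1,k):
    if st[i,4]>150: print("teal",st[i],onz(c,ce[i],.036).round(4))
R=Ro.from_euler('xyz',[np.pi,0,np.radians(200.5)])
print(rel([.611,-.298,.0],R),proj(c,[.611,-.298,.036]))
cv2.imwrite("pics/i.png",im[:,:,::-1])
```

```text
15.625 [ 0.61090127 -0.29871974  0.13104397] [-3.14076415e+00  7.93382900e-04 -2.78763799e+00] [-0.45  0.62  0.37  1.32  0.   -0.81]
teal [ 227  198   56   36 1945] [ 0.6342 -0.2903  0.036 ]
(array([-3.00e-04,  2.50e-03,  3.28e-01]), array([-0.0002,  0.0002, -0.0006])) [[255.12637845 189.20870531]]
```

View pics/i.png

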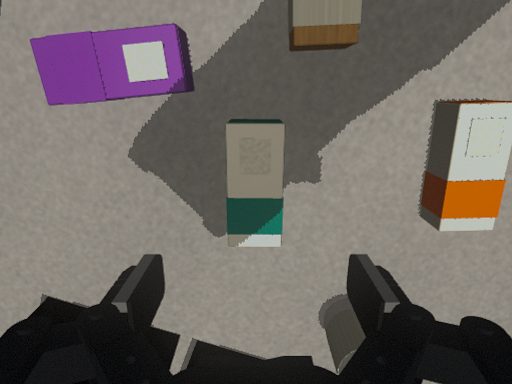

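The pack's top face spans (227–284, 123–246) px, and its teal end face shows at y≈120. It sits midway between the fingers.

Run:
```python
from h import *
c=camera_info("wrist")
P=np.array([onz(c,p,.036)[:2] for p in((226,123.5),(284,123.5),(281.5,246.5),(227.5,246.5))]);print(P.round(4),P.mean(0))
d=(P[2]+P[3]-P[0]-P[1]);a=np.degrees(np.arctan2(d[1],d[0]));print(a,np.linalg.norm(d)/2,np.linalg.norm(P[0]-P[1]),np.linalg.norm(P[2]-P[3]))
print(rel([*P.mean(0),.0],Ro.from_euler('xyz',[np.pi,0,np.radians(a+180)])))
```

```text
[[ 0.5677 -0.3391]
 [ 0.5516 -0.2957]
 [ 0.6539 -0.2569]
 [ 0.671  -0.3028]] [ 0.61105596 -0.29862362]
20.07913840235429 0.10944577461823697 0.04636207150749401 0.04897441503840119
(array([1.00e-04, 1.00e-03, 3.28e-01]), array([-0.0002,  0.0002,  0.0005]))
```

Emit:
arm_command(moves=[[1,0,0.001,0.1,0,0,0],[1,0,0.001,0.2,0,0,0],[1,0,0.001,0.28,0,0,0],[1,0,0.001,0.32,0,0,0],[1,0,0.001,0.345,0,0,0],[1,0,0.001,0.355,0,0,0],[1,0,0.001,0.355,0,0,0]])

```text
t: 16.55
ee_pos: [0.6106, -0.2987, -0.0117]
ee_rot: [-3.141, 0.0, -2.788]
contact_force: [0.3, 0.3, 0.5]
finger_gap: 0.0857
grasp_force: 0.0
```

Emit:
arm_command(moves=[[1,0,0,0.01,0,0,0],[1,0,0,0.015,0,0,0],[1,0,0,0.015,0,0,0],[0.5,0,0,0.015,0,0,0],[0.2,0,0,0.015,0,0,0],[-0.1,0,0,0.015,0,0,0],[-0.3,0,0,0.015,0,0,0],[-0.3,0,0,0.015,0,0,0],[-0.3,0,0,0.015,0,0,0]])

```text
t: 17.68
ee_pos: [0.6104, -0.2987, -0.018]
ee_rot: [-3.141, 0.0, -2.788]
contact_force: [-0.4, -0.1, 5.5]
finger_gap: 0.0469
grasp_force: 62.7
```

Run:
```python
from h import *
s=arm.state();print(s["t"],s["ee_pos"],s["ee_rot"],s["contact_force"],s["finger_gap"],s["grasp_force"])
```

```text
17.675 [ 0.61036406 -0.29865695 -0.01802702] [-3.14146343e+00  1.02867536e-04 -2.78816964e+00] [-0.40675927 -0.05215802  5.48069262] 0.04690784054133289 62.724366188049316
```

Emit:
arm_command(moves=[[-0.3,0,0,-0.02,0,0,0],[-0.3,0,0,-0.06,0,0,0],[-0.3,0,0,-0.13,0,0,0],[-0.3,0,0,-0.22,0,0,0],[-0.3,0,0,-0.32,0,0,0],[-0.3,0,0,-0.42,0,0,0],[-0.3,0,0,-0.52,0,0,0],[-0.3,0,0,-0.6,0,0,0],[-0.3,0,0,-0.6,0,0,0]])

```text
t: 18.8
ee_pos: [0.6112, -0.299, 0.2252]
ee_rot: [-3.138, 0.003, -2.788]
contact_force: [0.4, 0.5, -1.9]
finger_gap: 0.047
grasp_force: 62.1
```

Run:
```python
from h import *
s=arm.state();print(s["t"],s["ee_pos"],s["ee_rot"],s["contact_force"],s["finger_gap"],s["grasp_force"])
print(rel([.5438,.1702,.222],Ro.from_euler('xyz',[np.pi,0,np.radians(200.25)])))
```

```text
18.8 [ 0.61119432 -0.29902913  0.22517272] [-3.13829439  0.00319234 -2.78816028] [ 0.38317872  0.54323796 -1.94459224] 0.04700834068017434 62.12606191635132
(array([-0.2479,  1.1589,  0.0049]), array([-0.0005,  0.0005, -0.    ]))
```

Emit:
arm_command(moves=[[-0.3,-0.01,0.06,0,0,0,0],[-0.3,-0.03,0.16,0,0,0,0],[-0.3,-0.06,0.27,0,0,0,0],[-0.3,-0.08,0.38,0,0,0,0],[-0.3,-0.11,0.49,0,0,0,0],[-0.3,-0.13,0.6,0,0,0,0],[-0.3,-0.15,0.71,0,0,0,0],[-0.3,-0.18,0.82,0,0,0,0],[-0.3,-0.2,0.9,0,0,0,0],[-0.3,-0.22,0.96,0,0,0,0],[-0.3,-0.24,1,0,0,0,0],[-0.3,-0.248,1,0,0,0,0],[-0.3,-0.248,1,0,0,0,0]])

```text
t: 20.42
ee_pos: [0.565, 0.1105, 0.2214]
ee_rot: [3.141, -0.001, -2.789]
contact_force: [-0.8, 0.3, -1.3]
finger_gap: 0.0474
grasp_force: 62.2
```

Run:
```python
from h import *
s=arm.state();print(s["t"],s["ee_pos"],s["ee_rot"])
print(rel([.5438,.1702,.17],Ro.from_euler('xyz',[np.pi,0,np.radians(200.25)])))
```

```text
20.425 [0.56501505 0.11047319 0.22143243] [ 3.14138000e+00 -7.94796864e-04 -2.78853749e+00]
(array([-0.002 ,  0.1584,  0.1286]), array([ 0.    , -0.0001, -0.0001]))
```

Emit:
arm_command(moves=[[-0.3,-0.002,0.05,0,0,0,0],[-0.3,-0.002,0.11,0,0,0,0],[-0.3,-0.002,0.158,0.02,0,0,0],[-0.3,-0.002,0.158,0.07,0,0,0],[-0.3,-0.002,0.158,0.11,0,0,0],[-0.3,-0.002,0.158,0.128,0,0,0],[-0.3,-0.002,0.158,0.128,0,0,0],[-0.3,-0.002,0.158,0.128,0,0,0]])

```text
t: 21.42
ee_pos: [0.544, 0.1707, 0.1711]
ee_rot: [3.141, 0.001, -2.788]
contact_force: [1.0, 0.6, -2.6]
finger_gap: 0.0472
grasp_force: 62.4
```

Run:
```python
from h import *
s=arm.state();print(s["t"],s["ee_pos"],s["ee_rot"],s["contact_force"],s["wrist_torque"])
R=Ro.from_euler('xyz',[np.pi,0,np.radians(200.25)])
print(rel([.5438,.1702,.138],R),rel([.5438,.1702,.134],R))
# pack in wrist view: project assumed pack top corners (pack centre = tcp+off, top at tcp z+.018+.036)
c=camera_info("wrist");im=grab_frame("wrist");ctr=s["ee_pos"]+[.0006,0,.018+.036];ax=R.apply([1,0,0]);ay=R.apply([0,1,0])
q=[ctr+a*.055*ax+b*.024*ay for a,b in((1,1),(1,-1),(1,0),(0,0))]+[ctr+.055*ax-[0,0,.036]]
for p in proj(c,q): print(p.round(1))
u,v=proj(c,q)[2];u=int(u)
print("col",[(y,im[y,u].tolist()) for y in range(int(v)-30,int(v)+30,2) if 0<=y<384])
b=grab_frame("scene")[110:230,230:350]
cv2.imwrite("pics/j.png",np.hstack([cv2.resize(im,(440,400)),cv2.resize(b,(360,400),interpolation=cv2.INTER_CUBIC)])[:,:,::-1])
```

```text
21.425 [0.5440102  0.17073951 0.17114339] [ 3.14128036e+00  5.97665164e-04 -2.78829375e+00] [ 1.03066744  0.6446358  -2.59495824] [-0.01221669  0.01587214 -0.07939166]
(array([ 0.001 , -0.0011,  0.0829]), array([ 0.    ,  0.0001, -0.    ])) (array([ 0.001 , -0.0011,  0.0929]), array([ 0.    ,  0.0001, -0.    ]))
[320. 167.]
[184.6 166.9]
[252.3 167. ]
[252.5 298.5]
[253. 149.]
col [(136, [127, 122, 116]), (138, [108, 105, 99]), (140, [109, 105, 99]), (142, [108, 103, 99]), (144, [111, 104, 100]), (146, [110, 106, 99]), (148, [98, 95, 89]), (150, [30, 48, 41]), (152, [34, 50, 44]), (154, [36, 49, 43]), (156, [36, 49, 44]), (158, [34, 50, 44]), (160, [36, 51, 46]), (162, [35, 49, 43]), (164, [34, 69, 60]), (166, [100, 93, 83]), (168, [135, 128, 113]), (170, [146, 139, 121]), (172, [148, 141, 124]), (174, [149, 140, 124]), (176, [148, 141, 123]), (178, [148, 142, 124]), (180, [147, 139, 122]), (182, [148, 140, 123]), (184, [148, 140, 123]), (186, [149, 141, 125]), (188, [149, 141, 124]), (190, [150, 141, 125]), (192, [148, 140, 124]), (194, [149, 142, 123])]
```

View pics/j.png

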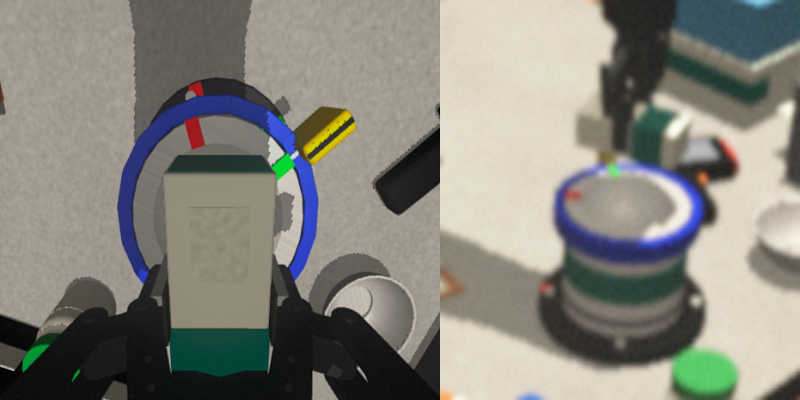

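The pack is held level and its end edges are where predicted: y=166 and 149 px, against 167 and 149 predicted. The lug lines up with green. Lowering.

Emit:
arm_command(moves=[[-0.3,0,-0.001,0.03,0,0,0],[-0.3,0,-0.001,0.06,0,0,0],[-0.3,0,-0.001,0.08,0,0,0],[-0.3,0,-0.001,0.084,0,0,0],[-0.3,0,-0.001,0.084,0,0,0],[-0.3,0,-0.001,0.084,0,0,0]])

```text
t: 22.28
ee_pos: [0.5441, 0.1703, 0.1373]
ee_rot: [3.141, 0.0, -2.788]
contact_force: [0.6, -0.6, -2.2]
finger_gap: 0.0474
grasp_force: 62.4
```

Emit:
arm_command(moves=[[-0.3,0,0,0.0025,0,0,0],[-0.3,0,0,0.005,0,0,0],[-0.3,0,0,0.005,0,0,0]])

```text
t: 22.65
ee_pos: [0.5438, 0.1702, 0.1349]
ee_rot: [3.141, -0.0, -2.788]
contact_force: [-0.3, -0.4, -2.0]
finger_gap: 0.0473
grasp_force: 62.3
```

Run:
```python
from h import *
s=arm.state();print(s["t"],s["ee_pos"],s["ee_rot"],s["contact_force"],s["wrist_torque"])
R=Ro.from_euler('xyz',[np.pi,0,np.radians(200.25)])
print(rel([.5438,.1702,.134],R))
```

```text
22.65 [0.54378647 0.17023478 0.13485355] [ 3.14125304e+00 -4.33707365e-04 -2.78816021e+00] [-0.34282754 -0.41093672 -1.99927455] [-0.03735053 -0.00108301 -0.0964692 ]
(array([-0.    , -0.0001,  0.0021]), array([ 0.0001, -0.0001,  0.    ]))
```

Emit:
arm_command(moves=[[-0.3,0,0,0.0015,0,0,0],[-0.3,0,0,0.0015,0,0,0]])

```text
t: 22.9
ee_pos: [0.5438, 0.1703, 0.1343]
ee_rot: [3.141, -0.0, -2.788]
contact_force: [0.9, 0.2, -1.7]
finger_gap: 0.0474
grasp_force: 62.4
```

Emit:
arm_command(moves=[[-0.3,0,0,0.0015,0,0,0],[-0.3,0,0,0.0015,0,0,0]])

```text
t: 23.15
ee_pos: [0.5439, 0.1703, 0.1338]
ee_rot: [3.141, -0.0, -2.788]
contact_force: [0.8, 0.1, -1.0]
finger_gap: 0.0472
grasp_force: 62.3
```

Emit:
arm_command(moves=[[-0.3,0,0,0.001,0,0,0],[-0.3,0,0,0.001,0,0,0]])

```text
t: 23.4
ee_pos: [0.5439, 0.1703, 0.1336]
ee_rot: [3.141, 0.0, -2.788]
contact_force: [-0.3, -1.0, 2.4]
finger_gap: 0.0472
grasp_force: 62.8
```

Contact is light, about 4 N. Opening slowly.

Emit:
arm_command(moves=[[0.05,0,0,0,0,0,0],[0.12,0,0,0,0,0,0],[0.16,0,0,0,0,0,0],[0.2,0,0,0,0,0,0],[0.25,0,0,0,0,0,0],[0.3,0,0,0,0,0,0],[0.4,0,0,0,0,0,0],[0.5,0,0,0,0,0,0],[0.6,0,0,0,0,0,0],[0.6,0,0,0,0,0,0]])

```text
t: 24.65
ee_pos: [0.5438, 0.1703, 0.1333]
ee_rot: [3.141, -0.0, -2.788]
contact_force: [-0.1, -0.3, -0.4]
finger_gap: 0.0679
grasp_force: 0.0
```

Run:
```python
from h import *
s=arm.state();print(s["t"],s["ee_pos"],s["contact_force"],s["finger_gap"])
R=Ro.from_euler('xyz',[np.pi,0,np.radians(200.25)])
c=camera_info("wrist")
for k in range(2):
    im=grab_frame("wrist");ctr=np.array([.5444,.1702,.188]);ax=R.apply([1,0,0]);ay=R.apply([0,1,0])
    q=proj(c,[ctr+.055*ax,ctr+.055*ax-[0,0,.036]]);u=int(q[0][0]);print(q.round(1).tolist())
    for du in(-40,0,40):
        g=im[100:230,u+du].sum(1).astype(int);d=np.diff(g);j=np.argsort(-abs(d))[:6];print(du,sorted((100+j).tolist()))
```

```text
24.65 [0.54383897 0.17025251 0.13332837] [-0.10152878 -0.2921658  -0.37712623] 0.06788132617801688
[[252.2, 167.0], [252.9, 149.0]]
-40 [140, 142, 149, 166, 167, 168]
0 [115, 116, 148, 149, 166, 200]
40 [122, 147, 148, 164, 165, 166]
[[252.2, 167.0], [252.9, 149.0]]
-40 [140, 142, 149, 166, 167, 168]
0 [115, 116, 147, 148, 149, 166]
40 [122, 148, 164, 165, 166, 199]
```

Emit:
arm_command(moves=[[0.8,0,0,0,0,0,0],[1,0,0,0,0,0,0],[1,0,0,0,0,0,0],[1,0,0,-0.02,0,0,0],[1,0,0,-0.06,0,0,0],[1,0,0,-0.12,0,0,0],[1,0,0,-0.2,0,0,0],[1,0,0,-0.32,0,0,0],[1,0,0,-0.44,0,0,0],[1,0,0,-0.44,0,0,0],[1,0,0,-0.44,0,0,0],[1,0,0,-0.44,0,0,0],[1,0,0,-0.44,0,0,0],[1,0,0,-0.44,0,0,0]])

```text
t: 26.5
ee_pos: [0.5437, 0.1702, 0.309]
ee_rot: [3.141, -0.001, -2.788]
contact_force: [0.5, 0.4, 0.7]
finger_gap: 0.0855
grasp_force: 0.0
```

Run:
```python
from m2 import *
s=arm.state();print(s["t"],s["ee_pos"],s["contact_force"])
R=Ro.from_euler('xyz',[np.pi,0,np.radians(200.25)]);ctr=np.array([.5444,.1702,.188]);ax=R.apply([1,0,0]);ay=R.apply([0,1,0])
c=camera_info("wrist");im=grab_frame("wrist");im2=grab_frame("wrist");print("diff",np.abs(im.astype(int)-im2).mean());meas(im,c)
print(proj(c,[ctr+a*.055*ax+b*.024*ay-[0,0,h] for h in(0,.036) for a,b in((1,-1),(1,1),(-1,1),(-1,-1))]).round(1).tolist())
b=grab_frame("scene")[100:220,230:350]
cv2.imwrite("pics/k.png",np.hstack([cv2.resize(im,(440,400)),cv2.resize(b,(360,400),interpolation=cv2.INTER_CUBIC)])[:,:,::-1])
```

```text
26.5 [0.54371318 0.17015983 0.30900365] [0.47670235 0.38347157 0.65245891]
diff 1.9818471272786458
circ (array([0.5440112 , 0.16913954]), np.float64(0.0744853721503364), 464)
yel 495 [328.8 112.8] r 0.0945 ang 148.94
green 32 [306.2 109. ] r 0.0823 ang 158.66
green 157 [299.4 133.7] r 0.0607 ang 146.78
red 62 [237.2  86.7] r 0.085 ang -148.52
red 100 [237.9 111.2] r 0.0614 ang -144.43
[[226.8, 121.1], [281.5, 121.1], [278.5, 235.3], [229.8, 235.2], [229.9, 117.7], [278.6, 117.7], [276.2, 221.0], [232.3, 220.9]]
```

View pics/k.png

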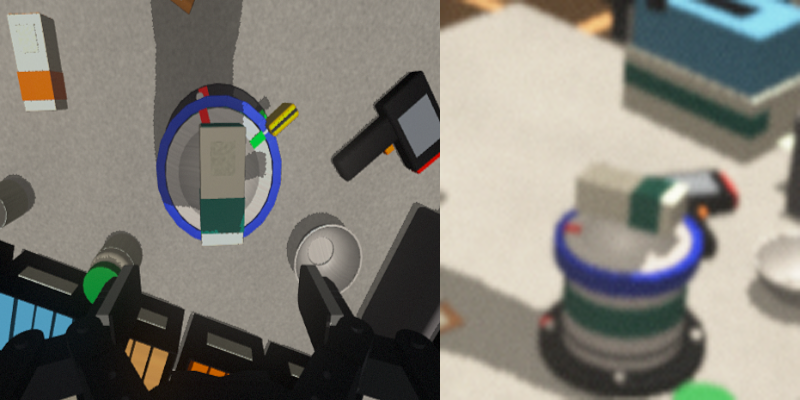

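The pack rests level and still on the dome at wrist (222,185). The lug lines up with the green mark and the gripper is clear.

```bash
python3 -c "
from cell import arm
print(arm.finish_job())"
```

```text
the job is handed in; nothing more can be done
None
```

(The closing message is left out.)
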